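# Find the loose anchor bolt and hold its keeper cap open

## Robot

A 6-joint arm with a two-finger parallel gripper is mounted at the origin on the work surface; the furniture and walls round the work are solid. World frame = base frame: x ahead of the robot, y to its left, z up, the work surface at z = 0. Lengths are in m, angles in rad, forces in N, time in s.
With the tool pointing down it reaches from about 0.275 to 0.725 m from the base axis. Payload 5.6 kg.
Tool frame: the origin (TCP) lies midway between the tips of the shut fingers; the grasp point (between the pads) lies 19 mm behind it; z points along the fingers, y is the line along which they close (so a half turn about z gives the same grasp; the last joint's range is limited). The gripper opens to 85 mm and grips with 20 to 120 N. Pads are 22 mm wide; open, the fingers measure 114 mm over their backs; the gripper's body (76 mm by 85 mm) begins 54 mm behind the grasp point. The pads swing forward as they close: fully open they stand 13 mm farther back than shut.
Start: joints at [-0.825, 0.255, 0.108, 0, -1.424, -0.285], TCP at [0.245, -0.493, 0.231] pointing down, gripper open.
Joint ranges: [-2.95, 2.95], [-1.21, 1.97], [-1.09, 1.5], [-2.87, 1.71], [-2.94, -0.07], [-3.05, 3.05]. Speed limits (rad/s): [2.57, 2.57, 3.14, 3.14, 3.14, 3.14].

## Interface

Orientations are given as a unit quaternion [w, x, y, z].
In Python, from station import env gives the robot as it stands. The module is installed in compiled form; this text tells all that it offers.
- The arm moves only by the shell command python3 -m handwheel 'ROWS' [FORCE]. ROWS is JSON, a list of rows, each a list of 7 numbers: the shift along the world's x, y, z as a fraction of full scale, then the turn, a rotation vector about the world's x, y, z as a fraction of full scale, then the opening, from 0 (shut) to 1 (fully open). A call has exactly 5 rows; each row shifts and turns the commanded pose from where the row before left it; what a row does not reach is not made up. Full scale, the value 1, is 7.5 cm for a shift and 60 degrees for a turn. A row lasts 1/8 s, in which the tool goes at most 62.5 mm and 10.7 degrees, less where a joint would pass 70% of its speed; a pose out of reach is approached as far as the arm can. A call with a number of a shift or a turn outside -1 to 1 is refused whole. A call with a gripper value outside its range is refused whole. The fingers move at their own pace and stop on an object; FORCE is the grip in N (left out, the last holds). Time passes only in rows, so rows that do not move let the fingers close, or fill a call up. It gives the time, the measured TCP pose, the force, the opening and the grip force at its end, in the units of the state.
- env.observe(): the state, without advancing time (a new reading comes with each control period).
- env.camera(name): name is "scene" or "top"; returns a dict with "color" (420x560x3 uint8, red, green, blue), "fx", "fy", "cx", "cy" (pixels), "world_from_camera" (4x4, takes a point from camera to world coordinates). Camera axes: x right, y down, z forward; pixel columns grow to the right and rows downward; lengths in m; the calibration is good to about 2 mm. A picture is of the moment at which its call begins. There is no depth.
- env.close_job(): hands the job in; it is judged then, once.
The state is a dict: "time": time; "q": joint angles; "joint_vel": joint speeds; "joint_efforts": joint torques, N m; "tcp_pos": TCP position; "eef_rot": TCP orientation; "force": force on the tool from outside, world axes, zero at the start; "moment": the same for the moment, N m; "finger_gap": opening from 0.0 (shut) to 1.0 (fully open); "grasp_force": force on a finger pad.
Only numpy, scipy, OpenCV 4.12 (cv2) and the standard library are available. Lean on these libraries where they do the work, as an engineer would, in place of code of your own. Each camera call takes 0.05 s, during which the arm holds its last target. There are 200 camera calls.

## Task

Three anchor blocks for a bench instrument are fixed to the table, and one of their bolts has worked loose: with the caps still shut, press on the bolt heads one after another until you find the one that sinks. Then take that block's hinged cap by its pull tab, lift it to at least 45 degrees and keep holding it there, so that a colleague can get at the bolt; you finish while still holding the cap. Leave the caps of the tight bolts shut and do not disturb the other things on the table.

Things in the scene. Friction and masses are not known exactly. Their poses are not given: they have to be found in the camera images.
- block_1: Anchor block 1, the leftmost (largest y) of three identical ones fixed to the table: aluminium base 90 x 64 x 40 mm (with low foot flanges 86 mm across y). Origin: centre of the underside; x points from the front (pull tab) to the hinge, y along the hinge, z up. In this frame the bolt's axis is x = y = 0; the hinge axis is at x = 38, z = 46.5 mm; the pull tab is centred at x = -56, y = 0. The body includes its bolt and its cap.
- bolt_1_top (a point): Centre of the top face of bolt 1's dark hexagonal head (21 mm across), 60 mm above the table; the head stands 11 mm proud of the shut cap through a 28 mm round window. Press it straight down.
- bolt_1 (a joint): How far this bolt has sunk (m). 0 at the start. Exactly one of the three bolts, a different one each time and not told by its looks, is loose: a push of about 3 N sinks it 8 mm and it stays down. A tight one gives less than 2 mm under 25 N.
- cap_1 (a joint): Angle of this block's cap (rad): 0 shut (flat), grows as the front edge lifts, stop at 1.4. Steel plate 78 x 48 x 5 mm, hinged at the far side; weight and a light spring (under 1.5 N at the tab) shut it when let go.
- tab_1 (a point): Grip point of the cap's upright black pull tab at the front edge: 12 mm thick (along the hinge), 14 mm deep, 44 mm tall, from z = 46 to z = 90 mm when shut; this point is 77 mm above the table, 13 mm below the tab's top, 94 mm in front of the hinge axis and 30.5 mm above it when shut. Pinched across its 12 mm thickness (fingers closing along the hinge) from above, it turns freely enough between the fingers that the hand can stay upright while following the arc.
- block_2: Anchor block 2, the middle of three identical ones fixed to the table: aluminium base 90 x 64 x 40 mm (with low foot flanges 86 mm across y). Origin: centre of the underside; x points from the front (pull tab) to the hinge, y along the hinge, z up. In this frame the bolt's axis is x = y = 0; the hinge axis is at x = 38, z = 46.5 mm; the pull tab is centred at x = -56, y = 0. The body includes its bolt and its cap.
- bolt_2_top (a point): Centre of the top face of bolt 2's dark hexagonal head (21 mm across), 60 mm above the table; the head stands 11 mm proud of the shut cap through a 28 mm round window. Press it straight down.
- bolt_2 (a joint): How far this bolt has sunk (m). 0 at the start. Exactly one of the three bolts, a different one each time and not told by its looks, is loose: a push of about 3 N sinks it 8 mm and it stays down. A tight one gives less than 2 mm under 25 N.
- cap_2 (a joint): Angle of this block's cap (rad): 0 shut (flat), grows as the front edge lifts, stop at 1.4. Steel plate 78 x 48 x 5 mm, hinged at the far side; weight and a light spring (under 1.5 N at the tab) shut it when let go.
- tab_2 (a point): Grip point of the cap's upright black pull tab at the front edge: 12 mm thick (along the hinge), 14 mm deep, 44 mm tall, from z = 46 to z = 90 mm when shut; this point is 77 mm above the table, 13 mm below the tab's top, 94 mm in front of the hinge axis and 30.5 mm above it when shut. Pinched across its 12 mm thickness (fingers closing along the hinge) from above, it turns freely enough between the fingers that the hand can stay upright while following the arc.
- block_3: Anchor block 3, the rightmost (smallest y) of three identical ones fixed to the table: aluminium base 90 x 64 x 40 mm (with low foot flanges 86 mm across y). Origin: centre of the underside; x points from the front (pull tab) to the hinge, y along the hinge, z up. In this frame the bolt's axis is x = y = 0; the hinge axis is at x = 38, z = 46.5 mm; the pull tab is centred at x = -56, y = 0. The body includes its bolt and its cap.
- bolt_3_top (a point): Centre of the top face of bolt 3's dark hexagonal head (21 mm across), 60 mm above the table; the head stands 11 mm proud of the shut cap through a 28 mm round window. Press it straight down.
- bolt_3 (a joint): How far this bolt has sunk (m). 0 at the start. Exactly one of the three bolts, a different one each time and not told by its looks, is loose: a push of about 3 N sinks it 8 mm and it stays down. A tight one gives less than 2 mm under 25 N.
- cap_3 (a joint): Angle of this block's cap (rad): 0 shut (flat), grows as the front edge lifts, stop at 1.4. Steel plate 78 x 48 x 5 mm, hinged at the far side; weight and a light spring (under 1.5 N at the tab) shut it when let go.
- tab_3 (a point): Grip point of the cap's upright black pull tab at the front edge: 12 mm thick (along the hinge), 14 mm deep, 44 mm tall, from z = 46 to z = 90 mm when shut; this point is 77 mm above the table, 13 mm below the tab's top, 94 mm in front of the hinge axis and 30.5 mm above it when shut. Pinched across its 12 mm thickness (fingers closing along the hinge) from above, it turns freely enough between the fingers that the hand can stay upright while following the arc.
- marker: Bystander: a marker 16 x 129 x 17 mm lying front to back between blocks 1 and 2. Origin: centre of the underside.
- pen: Bystander: a ball pen 10 x 141 x 10 mm lying front to back between blocks 2 and 3. Origin: centre of the underside.
- cup: Bystander: a closed specimen cup, 50 mm wide, 63 mm tall, to the left of block 1. Origin: centre of the underside.
- beaker: Bystander: a small glass beaker, 58 mm wide, 71 mm tall, to the right of block 3. Origin: centre of the underside.

How it is judged:
On the way, in this order (a step that is already met when the one before it is completed fails the run):
1. the loose bolt has been pressed down while all caps are shut (value of joint any of bolt_1, bolt_2, bolt_3 above 0.004 m and value of joint each of cap_1, cap_2, cap_3 below 0.15 rad), for 0.1 s.
2. the cap of the loose bolt is held lifted (((value of joint bolt_1 above 0.004 m and value of joint cap_1 above 0.7 rad and contact force between the fingers and block_1 above 0.5 N and velocity of joint cap_1 between -0.2 and 0.2 rad/s and value of joint each of cap_2, cap_3 below 0.1 rad) or (value of joint bolt_2 above 0.004 m and value of joint cap_2 above 0.7 rad and contact force between the fingers and block_2 above 0.5 N and velocity of joint cap_2 between -0.2 and 0.2 rad/s and value of joint each of cap_1, cap_3 below 0.1 rad) or (value of joint bolt_3 above 0.004 m and value of joint cap_3 above 0.7 rad and contact force between the fingers and block_3 above 0.5 N and velocity of joint cap_3 between -0.2 and 0.2 rad/s and value of joint each of cap_1, cap_2 below 0.1 rad))), for 0.2 s.
At the end, for the whole second after the job is handed in: The loose bolt is sunk by more than 4 mm, its cap is held by the fingers (contact over 0.5 N), still, at more than 0.7 rad (40 degrees), and the other two caps are shut (under 0.1 rad) (((value of joint bolt_1 above 0.004 m and value of joint cap_1 above 0.7 rad and contact force between the fingers and block_1 above 0.5 N and velocity of joint cap_1 between -0.2 and 0.2 rad/s and value of joint each of cap_2, cap_3 below 0.1 rad) or (value of joint bolt_2 above 0.004 m and value of joint cap_2 above 0.7 rad and contact force between the fingers and block_2 above 0.5 N and velocity of joint cap_2 between -0.2 and 0.2 rad/s and value of joint each of cap_1, cap_3 below 0.1 rad) or (value of joint bolt_3 above 0.004 m and value of joint cap_3 above 0.7 rad and contact force between the fingers and block_3 above 0.5 N and velocity of joint cap_3 between -0.2 and 0.2 rad/s and value of joint each of cap_1, cap_2 below 0.1 rad))); the arm keeps its last pose, push and grip.
It fails at once if the cap of a bolt that has not sunk is lifted by more than 0.3 rad ((value of joint cap_1 above 0.3 rad and value of joint bolt_1 below 0.003 m) or (value of joint cap_2 above 0.3 rad and value of joint bolt_2 below 0.003 m) or (value of joint cap_3 above 0.3 rad and value of joint bolt_3 below 0.003 m)).
It fails at once if a bystander (marker, pen, cup, beaker) is moved by more than 30 mm (distance of any of marker, pen, cup, beaker from where it was at the start of the episode above 0.03 m).
It also fails if it takes over 45 s, if anything falls off the work surface, if the arm or the gripper's body presses on something with over 40 N, if the wrist force passes 120 N, or if a joint passes its speed limit or range.

## Working session

There is one attempt and no reset: what is moved stays moved. The work goes in short steps, Python scripts to look and compute and a shell command to move; the robot and the scene stay as the last step left them, time stands still between calls to the robot, and variables do not carry over. Pictures are saved under pics/ and viewed, at most 10 in all, crops included, and the job is handed in when it is done.

```bash
mkdir -p pics
cat > h.py <<'E'
import numpy as np, cv2
from station import env
def snap(n,f):
    c=env.camera(n); cv2.imwrite(f'pics/{f}.png',c['color'][:,:,::-1]); return c
def ray(c,u,v,z):
    T=np.array(c['world_from_camera']); d=T[:3,:3]@[(u-c['cx'])/c['fx'],(v-c['cy'])/c['fy'],1]; o=T[:3,3]
    return o+d*(z-o[2])/d[2]
E
python3 - <<'E'
from h import *
for n in('top','scene'):
    c=snap(n,n+'0'); print(c['fx'],np.round(c['world_from_camera'],3).tolist())
o=env.observe(); print({k:np.round(v,3).tolist() for k,v in o.items()})
E
```

```text
452.05112405094445 [[-0.016, -0.984, 0.18, 0.207], [-1.0, 0.015, -0.008, 0.001], [0.005, -0.18, -0.984, 1.54], [0.0, 0.0, 0.0, 1.0]]
386.7502285604609 [[-0.711, -0.37, 0.598, -0.149], [-0.703, 0.394, -0.592, 0.603], [-0.016, -0.841, -0.54, 0.614], [0.0, 0.0, 0.0, 1.0]]
{'time': 0.1, 'q': [-0.825, 0.256, 0.107, -0.0, -1.424, -0.285], 'joint_vel': [-0.001, -0.001, 0.002, 0.001, -0.0, 0.0], 'joint_efforts': [-0.005, -38.76, 23.847, 5.378, -0.004, -0.0], 'tcp_pos': [0.244, -0.492, 0.23], 'eef_rot': [-0.0, -0.228, 0.974, 0.001], 'force': [0.575, -0.01, -0.214], 'moment': [-0.001, 0.011, 0.021], 'grasp_force': 0.0, 'finger_gap': 0.999}
```

View pics/top0.png

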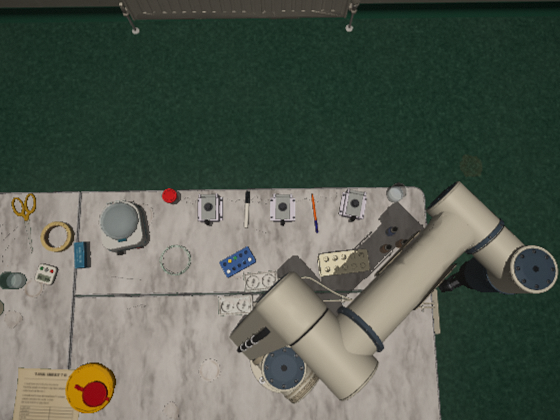

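View pics/scene0.png

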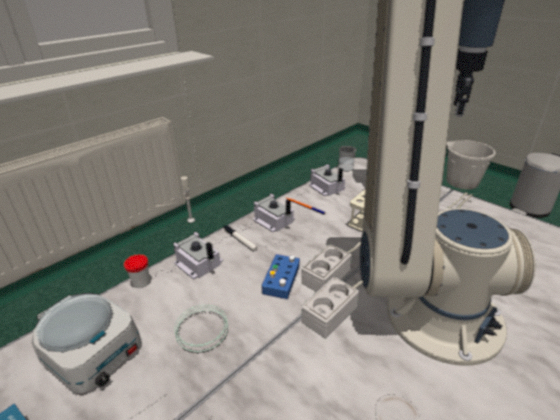

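The top view shows blocks near (209,209), (282,209) and (353,205), with the cup at (170,196), marker (247,208), pen (314,212) and beaker (396,194). I'll enlarge the crop and measure the dark blobs.

Run:
```python
from h import *
c=env.camera('top'); im=c['color'][:,:,::-1].copy()
cv2.imwrite('pics/crop.png',cv2.resize(im[178:238,190:380],None,fx=4.2,fy=4.2,interpolation=cv2.INTER_CUBIC))
g=im.max(2)
for i,(u,v) in enumerate([(209,208),(282,208),(353,205)]):
    x0,y0=u-20,v-18
    r=cv2.resize(im[y0:y0+40,x0:x0+40],None,fx=8,fy=8,interpolation=cv2.INTER_CUBIC)
    m=(r.max(2)<70).astype(np.uint8)
    n,_,st,ce=cv2.connectedComponentsWithStats(m)
    for s,q in zip(st[1:],ce[1:]):
        if s[4]<250: continue
        uu,vv=(q+.5)/8-.5+[x0,y0]
        print(i+1,np.round([uu,vv],1),s[4]/64,s[2:4]/8,'z60',np.round(ray(c,uu,vv,.06)[:2],3),'z85',np.round(ray(c,uu,vv,.085)[:2],3))
```

```text
1 [219.1 199.1] 10.984375 [4.75 9.5 ] z60 [0.514 0.205] z85 [0.509 0.202]
1 [208.  206.6] 45.46875 [7.875 7.375] z60 [0.489 0.242] z85 [0.484 0.238]
1 [219.2 217.2] 6.5625 [4.25  7.375] z60 [0.453 0.204] z85 [0.448 0.201]
1 [207.7 222.1] 29.9375 [9.25  5.875] z60 [0.437 0.242] z85 [0.433 0.238]
2 [282.3 206.5] 46.40625 [7.875 7.5  ] z60 [ 0.486 -0.005] z85 [ 0.481 -0.005]
2 [282.9 222. ] 23.234375 [11.25  6.25] z60 [ 0.434 -0.007] z85 [ 0.43  -0.007]
3 [354.5 203. ] 45.84375 [7.875 7.375] z60 [ 0.494 -0.247] z85 [ 0.489 -0.242]
3 [352.2 218.2] 29.21875 [7.625 6.   ] z60 [ 0.443 -0.237] z85 [ 0.439 -0.233]
```

View pics/crop.png

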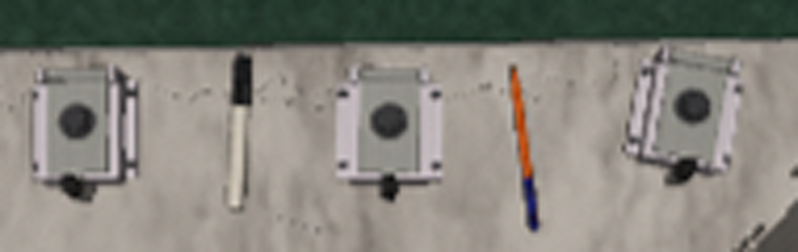

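The bolts are at about B1 (0.489, 0.242), B2 (0.486, -0.005) and B3 (0.494, -0.247). Their spacing and reach make sense. Yaw is about 0 for blocks 1 and 2 and about -11° for block 3. I'll start with bolt 3, fingers shut.

```bash
python3 -m handwheel '[[0.46,0.46,0,0,0,-0.088,0],[0.46,0.46,0,0,0,-0.088,0],[0.46,0.46,0,0,0,-0.088,0],[0.46,0.46,-0.2,0,0,-0.088,0],[0.46,0.46,-0.2,0,0,-0.088,0]]' 40
```

```text
time: 0.78
tcp_pos: [0.418, -0.3188, 0.2008]
eef_rot: [0.0, 0.002, 1.0, 0.0]
force: [0.6, -0.3, 0.2]
finger_gap: 0.001
grasp_force: 0.0
```

```bash
python3 -m handwheel '[[0.5,0.48,0,0,0,0,0],[0.51,0.48,0,0,0,0,0],[0,0,-0.55,0,0,0,0],[0,0,-0.6,0,0,0,0],[0,0,0,0,0,0,0]]' 40
```

```text
time: 1.4
tcp_pos: [0.4901, -0.2471, 0.1116]
eef_rot: [-0.004, 0.0, 1.0, 0.001]
force: [0.2, -0.2, 0.9]
finger_gap: -0.001
grasp_force: 0.0
```

```bash
python3 -m handwheel '[[0.04,0,-0.5,0,0,0,0],[0,0,0,0,0,0,0],[0,0,-0.04,0,0,0,0],[0,0,-0.04,0,0,0,0],[0,0,0,0,0,0,0]]' 40
python3 - <<'E'
from h import *
c=snap('scene','s1'); im=c['color'][140:260,160:380,::-1]
cv2.imwrite('pics/s1.png',cv2.resize(im,None,fx=3.5,fy=3.5,interpolation=cv2.INTER_CUBIC))
E
```

```text
time: 2.02
tcp_pos: [0.4961, -0.2482, 0.0723]
eef_rot: [0.001, 0.0, 1.0, -0.0]
force: [0.2, 0.8, 0.7]
finger_gap: 0.001
grasp_force: 0.0
```

View pics/s1.png

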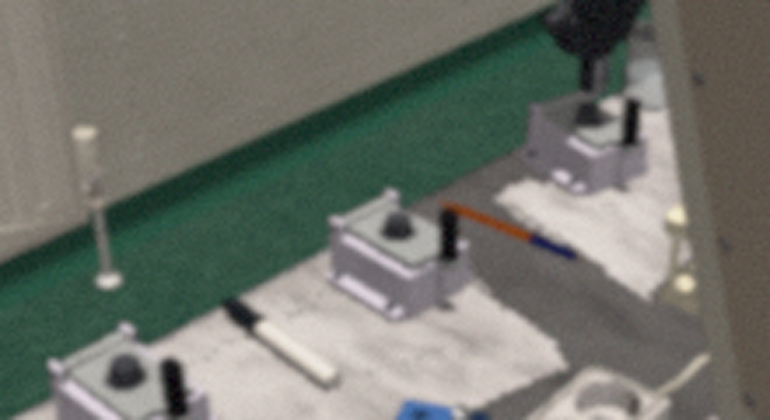

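The shut fingers hover just above bolt 3's head, at crop (593,105). Pressing now.

```bash
python3 -m handwheel '[[0,0,-0.1,0,0,0,0],[0,0,-0.04,0,0,0,0],[0,0,-0.03,0,0,0,0],[0,0,-0.03,0,0,0,0],[0,0,0,0,0,0,0]]' 40
```

```text
time: 2.7
tcp_pos: [0.4959, -0.2482, 0.0564]
eef_rot: [0.0, 0.0, 1.0, -0.0]
force: [-0.4, -0.1, -0.0]
finger_gap: -0.005
grasp_force: 0.0
```

```bash
python3 -m handwheel '[[0,0,-0.03,0,0,0,0],[0,0,-0.02,0,0,0,0],[0,0,0,0,0,0,0],[0,0,0,0,0,0,0],[0,0,0,0,0,0,0]]' 40
```

```text
time: 3.32
tcp_pos: [0.4958, -0.2481, 0.0527]
eef_rot: [-0.0, 0.0, 1.0, 0.0]
force: [-0.7, -0.1, 1.4]
finger_gap: -0.002
grasp_force: 0.1
```

```bash
python3 -m handwheel '[[0,0,-0.02,0,0,0,0],[0,0,-0.01,0,0,0,0],[0,0,0,0,0,0,0],[0,0,0,0,0,0,0],[0,0,0,0,0,0,0]]' 40
```

```text
time: 3.95
tcp_pos: [0.4959, -0.2482, 0.0524]
eef_rot: [0.0, -0.0, 1.0, -0.0]
force: [-4.8, 3.5, 13.9]
finger_gap: -0.004
grasp_force: 6.7
```

A hard stop at z = 0.052 with a light push before it means bolt 3 sank about 8 mm. I'll lift off, start opening and check by eye.

```bash
python3 -m handwheel '[[0,0,0.5,0,0,0,0],[0,0,0.6,0,0,0,0],[-0.35,0,0.4,0,0,-0.06,0.3],[-0.35,0.08,0,0,0,-0.06,0.5],[0,0.07,0,0,0,-0.06,0.5]]' 40
python3 - <<'E'
from h import *
c=env.camera('scene'); im=c['color'][140:260,160:380,::-1]
cv2.imwrite('pics/s2.png',cv2.resize(im,None,fx=3.5,fy=3.5,interpolation=cv2.INTER_CUBIC))
c=env.camera('top'); im=c['color'][:,:,::-1]
cv2.imwrite('pics/t2.png',cv2.resize(im[180:245,290:420],None,fx=6,fy=6,interpolation=cv2.INTER_CUBIC))
E
```

```text
time: 4.58
tcp_pos: [0.4419, -0.2366, 0.1637]
eef_rot: [0.0, 0.096, 0.995, 0.0]
force: [0.1, 0.6, 1.0]
finger_gap: 0.502
grasp_force: 0.0
```

View pics/s2.png

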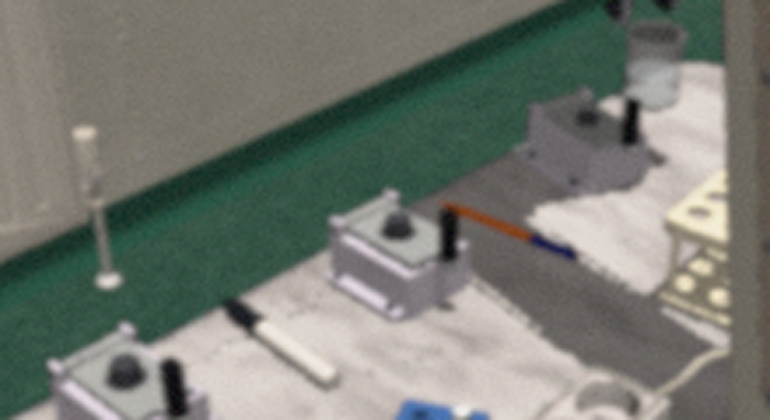

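View pics/t2.png

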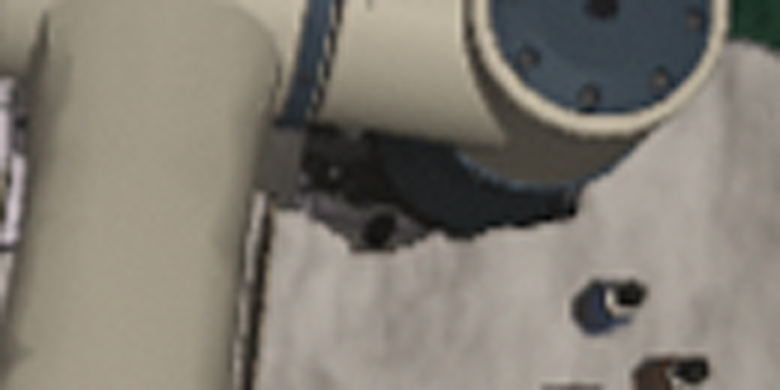

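Bolt 3 at crop (588,117) now barely stands proud, unlike bolts 1 and 2, so it is the loose one. The two estimates of tab 3 agree at (0.439, -0.236), and the fingers now straddle it. Lowering.

```bash
python3 -m handwheel '[[-0.04,0,-0.4,0,0,0,0.5],[0,0,-0.4,0,0,0,0.5],[0,0,-0.4,0,0,0,0.5],[0,0,-0.16,0,0,0,0.5],[0,0,0,0,0,0,0.5]]' 40
```

```text
time: 5.3
tcp_pos: [0.4402, -0.2369, 0.0607]
eef_rot: [-0.001, 0.094, 0.996, -0.0]
force: [-0.1, -0.1, 0.5]
finger_gap: 0.499
grasp_force: 0.0
```

```bash
python3 -m handwheel '[[0,0,-0.03,0,0,0,0],[0,0,0,0,0,0,0],[0,0,0,0,0,0,0],[0,0,0,0,0,0,0],[0,0,0,0,0,0,0]]' 30
python3 - <<'E'
import numpy as np
# local arc of tab: from hinge (-94,30.5) rotating up
r=np.hypot(94,30.5);a0=np.arctan2(30.5,94)
p=None
for t in np.arange(0,1.01,.1):
    x=-r*np.cos(a0+t);z=r*np.sin(a0+t)
    if p: print(round(t,1),np.round(np.array([(x-p[0])*np.cos(.19),-(x-p[0])*np.sin(.19),z-p[1]])/75,3))
    p=(x,z)
E
```

```text
time: 5.92
tcp_pos: [0.4413, -0.2355, 0.0595]
eef_rot: [0.001, 0.094, 0.996, 0.001]
force: [1.0, 7.6, 1.5]
finger_gap: 0.133
grasp_force: 34.2
0.1 [ 0.046 -0.009  0.123]
0.2 [ 0.058 -0.011  0.118]
0.3 [ 0.069 -0.013  0.111]
0.4 [ 0.08  -0.015  0.104]
0.5 [ 0.089 -0.017  0.095]
0.6 [ 0.098 -0.019  0.086]
0.7 [ 0.106 -0.02   0.075]
0.8 [ 0.113 -0.022  0.064]
0.9 [ 0.119 -0.023  0.052]
1.0 [ 0.123 -0.024  0.04 ]
```

Gripped: the gap is about 12 mm, matching the tab. Following the arc.

```bash
python3 -m handwheel '[[0.046,0.01,0.123,0,0,0,0],[0.058,-0.011,0.118,0,0,0,0],[0.069,-0.013,0.111,0,0,0,0],[0.08,-0.015,0.104,0,0,0,0],[0,0,0,0,0,0,0]]' 30
```

```text
time: 6.55
tcp_pos: [0.4591, -0.2391, 0.0935]
eef_rot: [-0.0, 0.094, 0.996, 0.0]
force: [-2.4, 1.7, 1.0]
finger_gap: 0.129
grasp_force: 32.2
```

```bash
python3 -m handwheel '[[0.089,-0.017,0.095,0,0,0,0],[0.098,-0.019,0.086,0,0,0,0],[0.106,-0.02,0.075,0,0,0,0],[0.113,-0.022,0.064,0,0,0,0],[0.119,-0.023,0.052,0,0,0,0]]' 30
python3 -m handwheel '[[0.03,-0.006,0.01,0,0,0,0],[0,0,0,0,0,0,0],[0,0,0,0,0,0,0],[0,0,0,0,0,0,0],[0,0,0,0,0,0,0]]' 30
python3 - <<'E'
from h import *
c=env.camera('scene'); im=c['color'][100:220,220:440,::-1]
cv2.imwrite('pics/s3.png',cv2.resize(im,None,fx=3.5,fy=3.5,interpolation=cv2.INTER_CUBIC))
o=env.observe()
print(np.round(o['tcp_pos'],4),o['force'],o['grasp_force'],np.abs(o['joint_vel']).max())
E
```

```text
time: 7.18
tcp_pos: [0.4993, -0.2473, 0.1218]
eef_rot: [0.0, 0.094, 0.996, -0.001]
force: [-5.0, -0.8, -0.4]
finger_gap: 0.133
grasp_force: 31.6
time: 7.8
tcp_pos: [0.5014, -0.2478, 0.1225]
eef_rot: [0.001, 0.094, 0.996, -0.001]
force: [-4.8, -1.1, 3.8]
finger_gap: 0.136
grasp_force: 32.1
[ 0.5013 -0.2478  0.1225] [-4.79371427 -2.32217308  3.28700667] 32.08465397357941 0.0010442027953067754
```

View pics/s3.png

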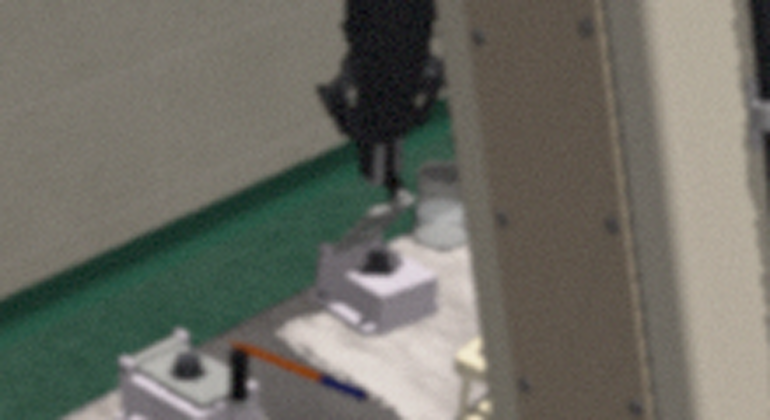

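The cap of block 3 is up at about 0.92 rad (53°) by TCP travel, with the tab still in the fingers at crop (390,175). The arm is still and the bystanders I can see haven't moved. Handing in.

```bash
python3 -c "
from station import env
print(env.close_job())"
```

```text
the job is handed in; nothing more can be done
None
```

Bolt 3 was the loose one: it sank about 8 mm. I handed the job in with block 3's cap held by its tab at about 53° and the other two caps left untouched; the hand-in gave no verdict.

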